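# Turn the drip stand's hook into its notch and hang up the tea infuser

### The arm

A 6-joint arm with a two-finger parallel gripper is mounted at the origin on the work surface; the furniture and walls round the work are solid. World frame = base frame: x ahead of the robot, y to its left, z up, the work surface at z = 0. Lengths are in m, angles in rad, forces in N, time in s.
With the tool pointing down it reaches from about 0.225 to 0.875 m from the base axis. Payload 3.4 kg.
Tool frame: the origin (TCP) lies at the very end of the fingers, on their centre line; the grasp point (between the pads) lies behind it (manip.grasp_offset is the z of the grasp point in the tool frame, in m); z points along the fingers, y is the line along which they close (so a half turn about z gives the same grasp; the last joint's range is limited). The gripper opens to 85 mm and grips with 20 to 120 N. Pads are 22 mm wide; open, the fingers measure 114 mm over their backs; the gripper's body (76 mm by 85 mm) begins 54 mm behind the grasp point. The pads swing forward as they close: fully open they stand 13 mm farther back than shut.
Start: joints at [1.043, 0.276, 1.505, -0, 1.361, -0.121], TCP at [0.228, 0.528, 0.231] pointing down, gripper open.
Joint ranges: [-2.89, 2.89], [-0.75, 2.08], [0.22, 2.7], [-1.18, 4.32], [0.11, 2.71], [-2.7, 2.7]. Speed limits (rad/s): [2.57, 2.57, 3.14, 3.14, 3.14, 3.14].

### API

Orientations are given as a unit quaternion [w, x, y, z].
In Python, from rig import manip gives the robot as it stands.
- The arm moves only by the shell command python3 -m pendant 'ROWS' [FORCE]. ROWS is JSON, a list of rows, each an object of numbers: "dx", "dy", "dz": the shift along the tool's x, y, z in m; "rx", "ry", "rz": the turn, a rotation vector about the tool's x, y, z in degrees; "hand": the finger opening in m, from 0 to 0.0854. In form: [{"dx": .., "dy": .., "dz": .., "rx": .., "ry": .., "rz": .., "hand": ..}, ...]. A call has 1 to 12 rows; each row shifts and turns the commanded pose from where the row before left it, along the tool's axes as they then stand; what a row does not reach is not made up. A row lasts 1/12 s, in which the tool goes at most 41.7 mm and 7.16 degrees, less where a joint would pass 70% of its speed; a pose out of reach is approached as far as the arm can. A call is refused whole if a number of a shift passes 0.0417 or a number of a turn 7.16, either way. A call with a gripper value outside its range is refused whole. The fingers move at their own pace and stop on an object; FORCE is the grip in N (left out, the last holds). Time passes only in rows, so rows that do not move let the fingers close. It gives the time, the measured TCP pose, the force, the opening and the grip force at its end, in the units of the state.
- manip.get_state(): the state, without advancing time (a new reading comes with each control period).
- manip.get_image(name): name is "side" or "top"; returns a dict with "frame" (384x512x3 uint8, red, green, blue), "fx", "fy", "cx", "cy" (pixels), "position" and "attitude" of the camera in the world. Camera axes: x right, y up, looking along -z (the intrinsics and any distortion apply to the point x, -y, -z); pixel columns grow to the right and rows downward; lengths in m; the calibration is good to about 2 mm. A picture is of the moment at which its call begins. There is no depth.
- manip.sign_off(): hands the job in; it is judged then, once.
The state is a dict: "clock": time; "qpos": joint angles; "qd": joint speeds; "effort": joint torques, N m; "position": TCP position; "ee_rot": TCP orientation; "contact_force": force on the tool from outside, world axes, zero at the start; "moment": the same for the moment, N m; "width": finger opening in m; "gripper_force": force on a finger pad.
Only numpy, scipy, OpenCV 4.12 (cv2) and the standard library are available. Lean on these libraries where they do the work, as an engineer would, in place of code of your own. Each camera call takes 0.05 s, during which the arm holds its last target. There are 200 camera calls.

### The job

The tea infuser should drip off into the deep white bowl beside the drip stand. Gently turn the swivel hook of the drip stand round towards the bowl until it drops into the notch there and locks, without forcing it any further once it has locked; then gently hang the infuser by its wire loop in the dip of the hook and let go, so that it hangs still and free over the bowl. Leave the bowl, the flat saucer, the sugar jar and the honey jar where they stand.

Things in the scene. Friction and masses are not known exactly. Their poses are not given: they have to be found in the camera images.
- swivel_hook: Steel hook that swivels on top of the drip stand (fixed; round dark foot of 88 mm, post 275 mm high). Origin: on the post's axis at the centre line of the hook arm (z = 240 mm locked, 246 unlocked). x: along the arm, away from the post; z up. Arm: level round bar of 7 mm from x = 10 to 78 mm, then a dip. It turns with about 1 N at x = 60 mm; the robot must not press it with more than 12 N
- hub_key (a point): key (6 mm wide) under the hook's hub, 21 mm from the axis, 24 mm below the arm. Notches in the collar under it: 7.6 mm wide, 2.1 rad apart; one lies within 0.36 rad of the line from post to bowl, exactly where is found by feel. The hook starts 0.75 to 1.35 rad clockwise (from above) of that one, no notch between. Over it the hook is sprung down 6 mm (5 N) and stops hard, play 0.08 rad
- hook_tip (a point): end of the hook's turned-up tip: x = 111 mm, 19 mm above the arm's centre line (the post's end knob reaches 35 mm above that line)
- hook_seat (a point): top of the bar at the lowest point of the hook's dip, where the loop shall hang: at x = 94 mm, z = -4.5 mm of the swivel hook; axes as the swivel hook's
- infuser: steel tea infuser, about 70 g, standing on the saucer: perforated can of 33 mm diameter, lid of 36 mm at 48 to 60 mm height, above it an upright loop of 4 mm wire in its y-z plane: 26 mm wide outside, 18 mm inside (along y), straight sides from the lid up to 106 mm, round top to 119 mm. Origin: centre of the underside; z up. The hook passes through the loop along x
- loop_top (a point): underside of the top of the infuser's loop, 115 mm above the infuser's underside; axes as the infuser's
- bowl: white drip bowl under the hook, 136 mm wide at the rim (inside 128), 56 mm high, with a narrow foot; origin: centre of its underside
- saucer: white saucer, 124 mm wide, 16 mm high, floor 5 mm thick; origin: centre of its underside
- sugar_jar: tall clear jar with a black lid, 70 mm wide, 145 mm high; origin: centre of its underside
- honey_jar: jar with a yellow lid and dark filling, 72 mm wide, 112 mm high; origin: centre of its underside
Not all that is in view belongs to the job. What is shaped like the infuser but turquoise is not meant.

How it is judged:
By the outcome, as a careful person would: the job done as asked, in the order asked, and still so for the second after the job is handed in, with the robot touching nothing.
It also fails if it takes over 64 s, if anything falls off the work surface, if the arm or the gripper's body presses on something with over 40 N, if the wrist force passes 120 N, or if a joint passes its speed limit or range.

## Working session

There is one attempt and no reset: what is moved stays moved. The work goes in short steps, Python scripts to look and compute and a shell command to move; the robot and the scene stay as the last step left them, time stands still between calls to the robot, and variables do not carry over. Pictures are saved under pics/ and viewed, at most 10 in all, crops included, and the job is handed in when it is done.

```bash
ls; mkdir -p pics
cat > h.py <<'E'
import numpy as np, cv2
from scipy.spatial.transform import Rotation as R
from rig import manip
def rot(q): return R.from_quat([q[1],q[2],q[3],q[0]]).as_matrix()
def cam(n):
    d=manip.get_image(n); d['R']=rot(d['attitude']) if np.size(d['attitude'])==4 else np.array(d['attitude']); d['p']=np.array(d['position']); return d
def ray(d,u,v):
    x=(u-d['cx'])/d['fx']; y=(v-d['cy'])/d['fy']
    r=d['R']@np.array([x,-y,-1]); return r/np.linalg.norm(r)
def onz(d,u,v,z):
    r=ray(d,u,v); return d['p']+r*(z-d['p'][2])/r[2]
def tri(d1,a,d2,b):
    r1,r2=ray(d1,*a),ray(d2,*b)
    s=np.linalg.lstsq(np.c_[r1,-r2],d2['p']-d1['p'],rcond=None)[0]
    p,q=d1['p']+s[0]*r1,d2['p']+s[1]*r2
    return (p+q)/2,np.linalg.norm(p-q)
def proj(d,P):
    c=d['R'].T@(np.array(P)-d['p']); return d['cx']+d['fx']*c[0]/-c[2], d['cy']-d['fy']*c[1]/-c[2]
E
python3 - <<'E'
from h import *
import pickle
o={}
for n in('side','top'):
    d=cam(n); o[n]=d; print(n,{k:v for k,v in d.items() if k!='frame'})
    cv2.imwrite(f'pics/{n}0.png',cv2.resize(d['frame'][...,::-1],(800,600),interpolation=cv2.INTER_CUBIC))
pickle.dump(o,open('o0.pkl','wb'))
print(manip.get_state(),manip.grasp_offset)
E
```

```text
pics
side {'fx': 353.027544640434, 'fy': 353.027544640434, 'cx': 254.34897052597248, 'cy': 201.34344779733237, 'position': array([ 0.27504029, -0.747326  ,  0.5494399 ]), 'attitude': array([ 0.83078908,  0.53989815, -0.07204633, -0.11449378]), 'R': array([[ 0.963401  ,  0.11244501, -0.24334057],
       [-0.26803573,  0.39080232, -0.88058526],
       [-0.00391936,  0.91358068,  0.40663863]]), 'p': array([ 0.27504029, -0.747326  ,  0.5494399 ])}
top {'fx': 500.1409723976614, 'fy': 500.1409723976614, 'cx': 260.3051267032482, 'cy': 189.75885687966533, 'position': array([0.35226317, 0.07359516, 1.28869333]), 'attitude': array([ 0.70791069,  0.04017995, -0.05419374, -0.70307258]), 'R': array([[ 0.00550396,  0.9910702 , -0.1332275 ],
       [-0.99978021,  0.00814903,  0.01931664],
       [ 0.02022982,  0.1330919 ,  0.99089722]]), 'p': array([0.35226317, 0.07359516, 1.28869333])}
{'clock': 0.1, 'qpos': array([ 1.04297106e+00,  2.76497685e-01,  1.50599957e+00,  1.84206629e-06,
        1.36073350e+00, -1.21017822e-01]), 'qd': array([-0.00012643, -0.00411901, -0.00210955,  0.00051691, -0.00068515,
       -0.00188953]), 'effort': array([ 2.56880405e-03, -4.17699409e+01, -2.46406049e+01, -3.91810481e-04,
        5.96006488e-03,  1.47875210e-05]), 'position': array([0.22728487, 0.5276482 , 0.23054843]), 'ee_rot': array([-2.61934786e-04,  2.02004169e-01,  9.79384319e-01, -7.76038294e-04]), 'contact_force': array([ 0.10102469, -0.4084507 ,  0.53602412]), 'moment': array([0.01537108, 0.00903384, 0.00090659]), 'gripper_force': 0.0, 'width': 0.0856340256486315} -0.0187
```

View pics/side0.png

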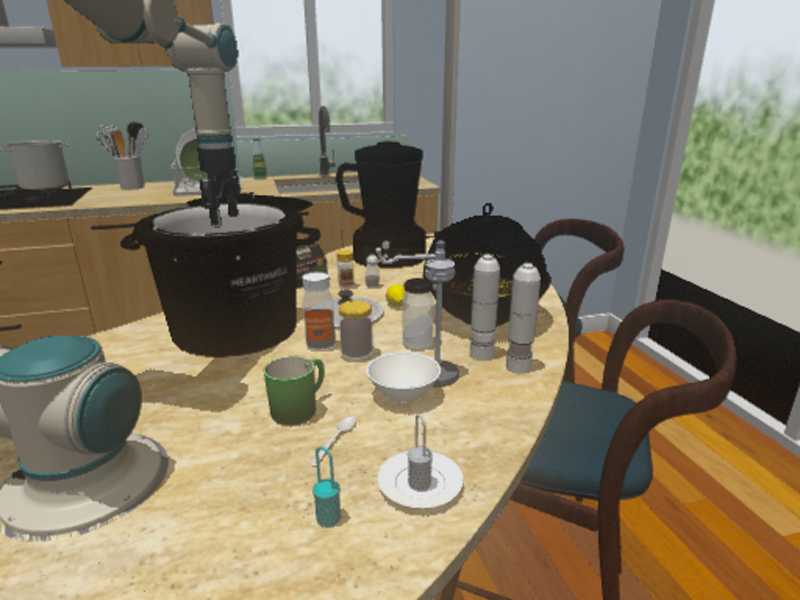

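View pics/top0.png

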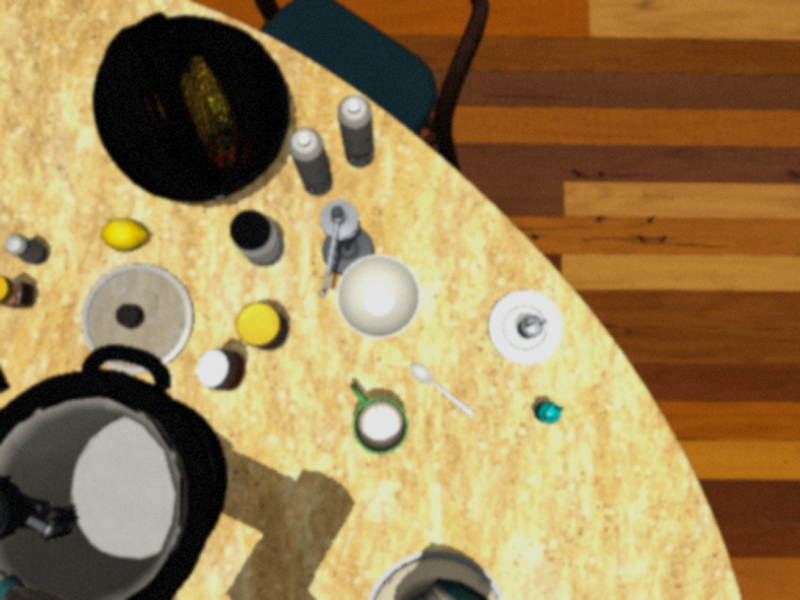

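The side view shows the infuser on the saucer at about (419,470), the turquoise one at (327,500), the stand's hub at (440,265) with the hook pointing left to (378,250), and the bowl at (403,378). The top view shows the knob at (339,207), hook tip at (323,292), bowl at (378,296), and saucer and infuser at (526,325). There are two candidates for the infuser: steel on the saucer (419,470) and turquoise on the table (327,500). The steel one on the saucer fits, and one enlarged crop will confirm it.

Run:
```python
from h import *
import pickle
o=pickle.load(open('o0.pkl','rb'))
# crops: (cam, u0,v0,w,h) in native px, panels 400x300
cr=[('side',235,260,80,60),('top',300,180,80,60),('side',225,140,80,60),('top',190,120,80,60)]
P=[cv2.resize(o[c]['frame'][v:v+h,u:u+w,::-1],(400,300),interpolation=cv2.INTER_CUBIC) for c,u,v,w,h in cr]
cv2.imwrite('pics/crop0.png',np.vstack([np.hstack(P[:2]),np.hstack(P[2:])]))
t=o['top']
hsv=cv2.cvtColor(t['frame'],cv2.COLOR_RGB2HSV)
m=((hsv[...,1]<70)&(hsv[...,2]>140)).astype(np.uint8)
for n,(u,v),z in(('bowl',(242,190),.056),('saucer',(337,209),.016)):
    mm=np.zeros_like(m); cv2.circle(mm,(u,v),34,1,-1); mm&=m
    c=max(cv2.findContours(mm,0,2)[0],key=cv2.contourArea); (x,y),r=cv2.minEnclosingCircle(c); e=cv2.fitEllipse(c)
    print(n,(x,y),r,e,onz(t,*e[0],z), 'rad',np.linalg.norm(onz(t,e[0][0]+e[1][0]/2,e[0][1],z)-onz(t,*e[0],z)))
```

```text
bowl (243.0626983642578, 191.0570068359375) 33.203834533691406 ((243.4550323486328, 190.09754943847656), (55.47520446777344, 60.41230773925781), 82.3007583618164) [0.51680675 0.09144674 0.056     ] rad 0.0689839946805895
saucer (338.27099609375, 210.02127075195312) 27.18555450439453 ((336.8743591308594, 209.43544006347656), (48.64638900756836, 50.57011795043945), 160.74087524414062) [ 0.47411863 -0.14773889  0.016     ] rad 0.06259784479742775
```

View pics/crop0.png

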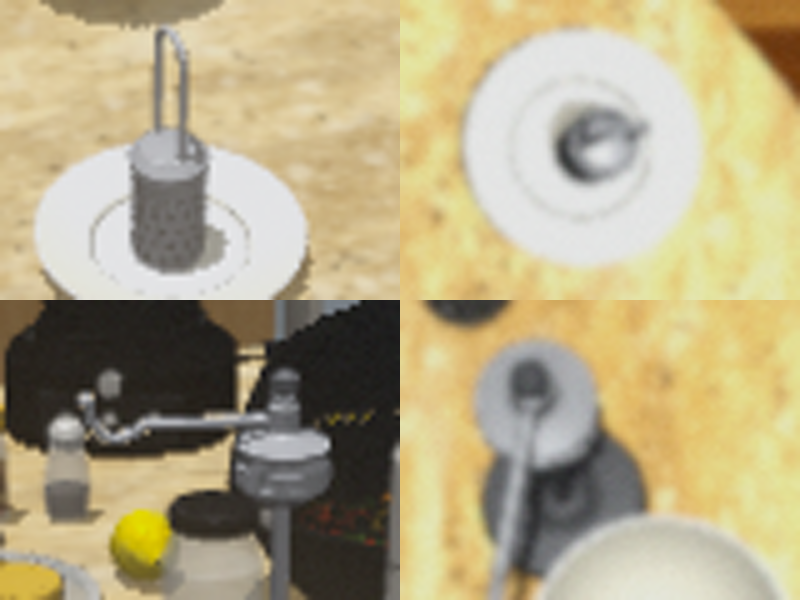

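The crop confirms it. The steel-grey infuser with its narrow loop stands on the saucer (upper panels), with the loop seen obliquely: left foot at crop (158,131), right at (184,157). The lower panels show the hook: dip at (115,440), tip at (86,398), knob at (285,372), and in the top view the knob at (530,375).

Run:
```python
from h import *
import pickle
np.set_printoptions(precision=4,suppress=True)
o=pickle.load(open('o0.pkl','rb')); s,t=o['side'],o['top']
S1=lambda x,y:(235+x/5-.5+.1,260+y/5-.4); T1=lambda x,y:(300+(x-400)/5-.4,180+y/5-.4)
S2=lambda x,y:(225+x/5-.4,140+(y-300)/5-.4); T2=lambda x,y:(190+(x-400)/5-.4,120+(y-300)/5-.4)
a,b=onz(s,*S1(158,131),.065),onz(s,*S1(184,157),.065)
print('feet',a,b,np.linalg.norm(a-b),'mid',(a+b)/2,'angle',np.degrees(np.arctan2(*(a-b)[1::-1])))
print('can bottom front',onz(s,*S1(169,270),.005),'lid ctr side',onz(s,*S1(168,158),.065))
print('loop top tri',tri(s,S1(171,27),t,T1(640,130)))
print('lid ctr tri',tri(s,S1(168,156),t,T1(597,145)))
print('knob tri',tri(s,S2(285,374),t,T2(530,376)), 'foot top',onz(t,*T2(566,490),.01))
tip=T2(0,0)
# hook in top: arm line
sc=1.5625
tipT=(323/sc,292/sc)
print('tip tri',tri(s,S2(86,398),t,tipT))
k=onz(t,*T2(530,376),.275); e=onz(t,*tipT,.265); q=onz(t,*T2(512,500),.246)
print('k',k,'tip',e,np.hypot(*(e-k)[:2]),'mid',q)
h=np.arctan2(*(e-k)[1::-1]);h2=np.arctan2(*(q-k)[1::-1])
B=np.array([.5168,.0914]); print('hook ang',h,h2,'bowl ang',np.arctan2(*(B-k[:2])[::-1]),np.linalg.norm(B-k[:2]))
# side: bar ends on z=.246
print('bar',onz(s,*S2(150,425),.246),onz(s,*S2(240,420),.246))
# jars
for n,(u,v),z in(('sugar',(248,230),.145),('honey',(258,325),.112),('grinder1',(306,138),.19),('grinder2',(354,105),.19),('green mug',(380,425),.09),('white bottle',(215,367),.12),('turq',(547,411),.06)): print(n,onz(t,u/sc,v/sc,z))
for n,(u,v) in(('sugar',(418,287)),('honey',(355,311)),('g1',(486,262)),('g2',(525,268)),):pass
print('g1',tri(s,(486/sc,258/sc),t,(306/sc,133/sc)),'g2',tri(s,(525/sc,266/sc),t,(354/sc,102/sc)),'bottle',tri(s,(316/sc,276/sc),t,(213/sc,368/sc)))
```

```text
feet [ 0.4678 -0.1445  0.065 ] [ 0.4732 -0.1647  0.065 ] 0.020830245371653684 mid [ 0.4705 -0.1546  0.065 ] angle 105.10394996426832
can bottom front [ 0.4671 -0.1651  0.005 ] lid ctr side [ 0.4664 -0.1634  0.065 ]
loop top tri (array([ 0.4715, -0.1538,  0.125 ]), np.float64(0.002889640495425117))
lid ctr tri (array([ 0.4723, -0.1467,  0.0522]), np.float64(0.0009196478397523404))
knob tri (array([0.6029, 0.1479, 0.2694]), np.float64(0.002448600358244315)) foot top [0.6077 0.1466 0.01  ]
tip tri (array([0.4938, 0.165 , 0.2599]), np.float64(0.0039174299192943594))
k [0.6027 0.1471 0.275 ] tip [0.495  0.1642 0.265 ] 0.10906857345650892 mid [0.556  0.1559 0.246 ]
hook ang 2.984173009960664 2.9557103385051127 bowl ang -2.5661519156955666 0.10239263376891776
bar [0.5241 0.1498 0.246 ] [0.5746 0.1444 0.246 ]
sugar [0.6039 0.288  0.145 ]
honey [0.4653 0.2745 0.112 ]
grinder1 [0.7314 0.2    0.19  ]
grinder2 [0.7824 0.131  0.19  ]
green mug [0.3169 0.0896 0.09  ]
white bottle [0.4015 0.3348 0.12  ]
turq [ 0.3388 -0.1705  0.06  ]
g1 (array([0.7242, 0.1996, 0.2123]), np.float64(0.013750092786495926)) g2 (array([0.7719, 0.1318, 0.2135]), np.float64(0.0115798662101648)) bottle (array([0.3986, 0.3284, 0.161 ]), np.float64(0.00046264143670733725))
```

```bash
cat >> h.py <<'E'
def togo(P,yaw=None):
    """remaining tool-frame shift (mm) to world P at the present attitude, and rz (deg) to bring tool x to heading yaw (deg)"""
    s=manip.get_state(); M=rot(s['ee_rot']); d=M.T@(np.array(P)-s['position'])
    h=np.degrees(np.arctan2(M[1,0],M[0,0])); 
    print('t',round(s['clock'],2),'pos',np.round(s['position'],4),'heading',round(h%360,1),'tilt',np.round(M[:2,2],3),'F',np.round(s['contact_force'],1),'q6',round(s['qpos'][5],2))
    if yaw is not None: print('rz',round(-((yaw-h+180)%360-180),1))
    print('d_mm',np.round(d*1e3,1))
E
python3 -m pendant '[{"dz":-0.04,"hand":0},{"dz":-0.04,"hand":0},{"dz":-0.04,"hand":0},{"dz":-0.04,"hand":0},{"dz":-0.04,"hand":0},{"rz":-6.5},{"rz":-6.5},{}]' 20
python3 -c "
from h import *
togo([.549,.195,.40],170)"
```

```text
t 0.1 pos [0.2273 0.5276 0.2305] heading 156.7 tilt [-0.001 -0.001] F [ 0.1 -0.4  0.5] q6 -0.12
rz -13.3
d_mm [-427.  -178.5 -169.2]invalid input
```

```bash
python3 -m pendant '[{"dz":-0.04,"hand":0},{"dz":-0.04,"hand":0},{"dz":-0.04,"hand":0},{"dz":-0.04,"hand":0},{"dz":-0.04,"hand":0},{"rz":-6.5,"hand":0},{"rz":-6.5,"hand":0},{"dz":0,"hand":0}]' 20
python3 -c "
from h import *
togo([.549,.195,.40],170)"
```

```text
t 0.1 pos [0.2273 0.5276 0.2305] heading 156.7 tilt [-0.001 -0.001] F [ 0.1 -0.4  0.5] q6 -0.12
rz -13.3
d_mm [-427.  -178.5 -169.2]invalid input
```

Perhaps every row needs all its fields.

```bash
python3 -m pendant '[{"dx":0,"dy":0,"dz":-0.04,"rx":0,"ry":0,"rz":0,"hand":0.0},{"dx":0,"dy":0,"dz":-0.04,"rx":0,"ry":0,"rz":0,"hand":0.0},{"dx":0,"dy":0,"dz":-0.04,"rx":0,"ry":0,"rz":0,"hand":0.0},{"dx":0,"dy":0,"dz":-0.04,"rx":0,"ry":0,"rz":0,"hand":0.0},{"dx":0,"dy":0,"dz":-0.04,"rx":0,"ry":0,"rz":-6.5,"hand":0.0},{"dx":0,"dy":0,"dz":0,"rx":0,"ry":0,"rz":-6.5,"hand":0.0}]' 20
python3 -c "
from h import *
togo([.549,.195,.40],170)"
```

```text
clock: 0.6
position: [0.2285, 0.5298, 0.4399]
ee_rot: [0.003, 0.087, 0.996, 0.007]
contact_force: [0.3, 0.4, 0.4]
width: 0.0123
gripper_force: 0.0
t 0.6 pos [0.2285 0.5298 0.4399] heading 170.0 tilt [0.008 0.013] F [0.3 0.4 0.4] q6 -0.35
rz 0.0
d_mm [-373.5 -274.7   38. ]
```

```bash
python3 -m pendant '[{"dx":-0.031,"dy":-0.023,"dz":0,"rx":0,"ry":0,"rz":0,"hand":0},{"dx":-0.031,"dy":-0.023,"dz":0,"rx":0,"ry":0,"rz":0,"hand":0},{"dx":-0.031,"dy":-0.023,"dz":0,"rx":0,"ry":0,"rz":0,"hand":0},{"dx":-0.031,"dy":-0.023,"dz":0,"rx":0,"ry":0,"rz":0,"hand":0},{"dx":-0.031,"dy":-0.023,"dz":0,"rx":0,"ry":0,"rz":0,"hand":0},{"dx":-0.031,"dy":-0.023,"dz":0,"rx":0,"ry":0,"rz":0,"hand":0},{"dx":-0.031,"dy":-0.023,"dz":0,"rx":0,"ry":0,"rz":0,"hand":0},{"dx":-0.031,"dy":-0.023,"dz":0,"rx":0,"ry":0,"rz":0,"hand":0},{"dx":-0.031,"dy":-0.023,"dz":0,"rx":0,"ry":0,"rz":0,"hand":0},{"dx":-0.031,"dy":-0.023,"dz":0,"rx":0,"ry":0,"rz":0,"hand":0},{"dx":-0.031,"dy":-0.023,"dz":0,"rx":0,"ry":0,"rz":0,"hand":0},{"dx":-0.031,"dy":-0.023,"dz":0,"rx":0,"ry":0,"rz":0,"hand":0}]' >/dev/null
python3 -m pendant '[{"dx":0,"dy":0,"dz":0,"rx":0,"ry":0,"rz":0,"hand":0},{"dx":0,"dy":0,"dz":0,"rx":0,"ry":0,"rz":0,"hand":0}]' >/dev/null
python3 -c "
from h import *
togo([.549,.195,.222],170)"
```

```text
t 1.77 pos [0.5453 0.1883 0.4298] heading 169.5 tilt [-0.003 -0.   ] F [0.1 0.2 0.4] q6 -1.18
rz -0.5
d_mm [ -3.    7.4 207.8]
```

```bash
python3 -m pendant '[{"dx":-0.003,"dy":0.012,"dz":0.02,"rx":0,"ry":0,"rz":0,"hand":0},{"dx":0,"dy":0,"dz":0.03,"rx":0,"ry":0,"rz":0,"hand":0},{"dx":0,"dy":0,"dz":0.03,"rx":0,"ry":0,"rz":0,"hand":0},{"dx":0,"dy":0,"dz":0.03,"rx":0,"ry":0,"rz":0,"hand":0},{"dx":0,"dy":0,"dz":0.03,"rx":0,"ry":0,"rz":0,"hand":0},{"dx":0,"dy":0,"dz":0.03,"rx":0,"ry":0,"rz":0,"hand":0},{"dx":0,"dy":0,"dz":0.02,"rx":0,"ry":0,"rz":0,"hand":0},{"dx":0,"dy":0,"dz":0.018,"rx":0,"ry":0,"rz":0,"hand":0},{"dx":0,"dy":0,"dz":0,"rx":0,"ry":0,"rz":0,"hand":0},{"dx":0,"dy":0,"dz":0,"rx":0,"ry":0,"rz":0,"hand":0}]'
python3 - <<'E'
from h import *
togo([.549,.195,.222],170)
s,t=cam('side'),cam('top')
P=[cv2.resize(d['frame'][v:v+120,u:u+100,::-1],(400,480),interpolation=cv2.INTER_CUBIC) for d,u,v in((s,210,110),(t,165,90))]
cv2.imwrite('pics/a.png',np.hstack(P))
E
```

```text
clock: 2.6
position: [0.5479, 0.2023, 0.223]
ee_rot: [-0.001, 0.089, 0.996, -0.0]
contact_force: [0.3, 0.2, 0.8]
width: -0.0
gripper_force: 0.0
t 2.6 pos [0.5479 0.2023 0.223 ] heading 169.8 tilt [-0.002  0.   ] F [0.3 0.2 0.8] q6 -1.16
rz -0.2
d_mm [-2.4 -7.   0.9]
```

View pics/a.png

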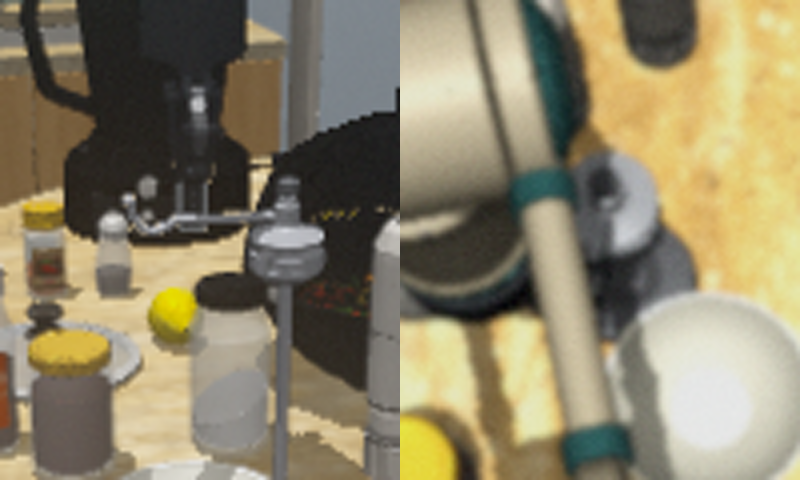

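```bash
python3 -m pendant '[{"dx":0,"dy":-0.006,"dz":0,"rx":0,"ry":0,"rz":0,"hand":0},{"dx":0,"dy":-0.006,"dz":0,"rx":0,"ry":0,"rz":0,"hand":0},{"dx":0,"dy":-0.006,"dz":0,"rx":0,"ry":0,"rz":0,"hand":0},{"dx":0,"dy":-0.003,"dz":0,"rx":0,"ry":0,"rz":0,"hand":0},{"dx":0,"dy":-0.003,"dz":0,"rx":0,"ry":0,"rz":0,"hand":0},{"dx":0,"dy":0,"dz":0,"rx":0,"ry":0,"rz":0,"hand":0}]' 
python3 -m pendant '[{"dx":0,"dy":-0.002,"dz":0,"rx":0,"ry":0,"rz":-1.75,"hand":0},{"dx":0,"dy":-0.002,"dz":0,"rx":0,"ry":0,"rz":-1.75,"hand":0},{"dx":0,"dy":-0.002,"dz":0,"rx":0,"ry":0,"rz":-1.75,"hand":0},{"dx":0,"dy":-0.002,"dz":0,"rx":0,"ry":0,"rz":-1.75,"hand":0},{"dx":0,"dy":-0.002,"dz":0,"rx":0,"ry":0,"rz":-1.75,"hand":0},{"dx":0,"dy":-0.002,"dz":0,"rx":0,"ry":0,"rz":-1.75,"hand":0}]' 
python3 -c "
from h import *
togo([.549,.195,.222],170)"
```

```text
clock: 3.2
position: [0.5449, 0.1768, 0.2236]
ee_rot: [0.0, 0.09, 0.996, -0.0]
contact_force: [0.4, 0.3, 0.3]
width: -0.0001
gripper_force: 0.0
clock: 3.7
position: [0.5429, 0.1666, 0.2231]
ee_rot: [-0.001, -0.002, 1.0, 0.001]
contact_force: [-1.5, 1.9, -0.4]
width: 0.0001
gripper_force: 1.1
t 3.7 pos [0.5429 0.1666 0.2231] heading 180.3 tilt [-0.002  0.002] F [-1.5  1.9 -0.4] q6 -1.4
rz 10.3
d_mm [-6.3 28.3  1.2]
```

```bash
python3 -m pendant '[{"dx":0,"dy":-0.002,"dz":0,"rx":0,"ry":0,"rz":-1.85,"hand":0},{"dx":0,"dy":-0.002,"dz":0,"rx":0,"ry":0,"rz":-1.85,"hand":0},{"dx":0,"dy":-0.002,"dz":0,"rx":0,"ry":0,"rz":-1.85,"hand":0},{"dx":0,"dy":-0.002,"dz":0,"rx":0,"ry":0,"rz":-1.85,"hand":0},{"dx":0,"dy":-0.002,"dz":0,"rx":0,"ry":0,"rz":-1.85,"hand":0},{"dx":0,"dy":-0.002,"dz":0,"rx":0,"ry":0,"rz":-1.85,"hand":0},{"dx":0,"dy":-0.002,"dz":0,"rx":0,"ry":0,"rz":-1.85,"hand":0},{"dx":0,"dy":-0.002,"dz":0,"rx":0,"ry":0,"rz":-1.85,"hand":0}]' 
python3 -m pendant '[{"dx":0,"dy":-0.002,"dz":0,"rx":0,"ry":0,"rz":-1.85,"hand":0},{"dx":0,"dy":-0.002,"dz":0,"rx":0,"ry":0,"rz":-1.85,"hand":0},{"dx":0,"dy":-0.002,"dz":0,"rx":0,"ry":0,"rz":-1.85,"hand":0},{"dx":0,"dy":-0.002,"dz":0,"rx":0,"ry":0,"rz":-1.85,"hand":0},{"dx":0,"dy":0,"dz":0,"rx":0,"ry":0,"rz":0,"hand":0}]'
cat >> h.py <<'E'
def hook(C=(.604,.147)):
    s=manip.get_state(); M=rot(s['ee_rot']); p=s['position'][:2]-np.array(C)
    h=np.arctan2(M[1,0],M[0,0]); r=np.hypot(*p); a=np.arctan2(p[1],p[0])
    f=M.T@s['contact_force']
    print('t',round(s['clock'],2),'heading',round(np.degrees(h)%360,1),'polar',round(r,4),round(np.degrees(a)%360,1),'tool off x,y',np.round((M.T[:2,:2]@p)*1e3,1),'z',round(s['position'][2],4),'Ftool',np.round(f,1))
E
python3 -c "
from h import *
hook()"
```

```text
clock: 4.37
position: [0.5443, 0.1506, 0.2229]
ee_rot: [-0.001, -0.131, 0.991, 0.001]
contact_force: [-2.1, 1.5, 1.5]
width: -0.0003
gripper_force: 1.2
clock: 4.78
position: [0.5467, 0.1426, 0.2229]
ee_rot: [-0.001, -0.194, 0.981, 0.001]
contact_force: [-2.4, 1.4, -0.5]
width: -0.0001
gripper_force: 1.1
t 4.78 heading 202.4 polar 0.0575 184.4 tool off x,y [54.7 17.7] z 0.2229 Ftool [1.6 2.2 0.5]
```

```bash
python3 -m pendant '[{"dx":0.001,"dy":-0.002,"dz":0,"rx":0,"ry":0,"rz":-2,"hand":0},{"dx":0.001,"dy":-0.002,"dz":0,"rx":0,"ry":0,"rz":-2,"hand":0},{"dx":0.001,"dy":-0.002,"dz":0,"rx":0,"ry":0,"rz":-2,"hand":0},{"dx":0.001,"dy":-0.002,"dz":0,"rx":0,"ry":0,"rz":-2,"hand":0},{"dx":0,"dy":0,"dz":0,"rx":0,"ry":0,"rz":0,"hand":0}]' >/dev/null
python3 -c "
from h import *
hook()"
python3 -m pendant '[{"dx":0,"dy":-0.0015,"dz":0,"rx":0,"ry":0,"rz":-1.5,"hand":0},{"dx":0,"dy":0,"dz":0,"rx":0,"ry":0,"rz":0,"hand":0}]' >/dev/null
python3 -c "
from h import *
hook()"
python3 -m pendant '[{"dx":0,"dy":-0.0015,"dz":0,"rx":0,"ry":0,"rz":-1.5,"hand":0},{"dx":0,"dy":0,"dz":0,"rx":0,"ry":0,"rz":0,"hand":0}]' >/dev/null
python3 -c "
from h import *
hook()"
```

```text
t 5.2 heading 210.4 polar 0.0574 193.3 tool off x,y [54.9 16.9] z 0.2232 Ftool [-1.1  2.2  1.3]
t 5.37 heading 211.8 polar 0.0574 194.7 tool off x,y [54.9 16.9] z 0.2232 Ftool [0.1 1.5 0.9]
t 5.53 heading 213.3 polar 0.0573 196.2 tool off x,y [54.8 16.8] z 0.2231 Ftool [-0.1  2.2  0.4]
```

```bash
python3 -m pendant '[{"dx":0,"dy":-0.0015,"dz":0,"rx":0,"ry":0,"rz":-1.5,"hand":0},{"dx":0,"dy":0,"dz":0,"rx":0,"ry":0,"rz":0,"hand":0}]' >/dev/null
python3 -c "
from h import *
hook()"
python3 -m pendant '[{"dx":0,"dy":-0.0015,"dz":0,"rx":0,"ry":0,"rz":-1.5,"hand":0},{"dx":0,"dy":0,"dz":0,"rx":0,"ry":0,"rz":0,"hand":0}]' >/dev/null
python3 -c "
from h import *
hook()"
```

```text
t 5.7 heading 214.8 polar 0.0572 197.8 tool off x,y [54.7 16.7] z 0.2231 Ftool [1.9 2.1 0.7]
t 5.87 heading 216.3 polar 0.0571 199.4 tool off x,y [54.6 16.6] z 0.2231 Ftool [ 1.9  2.7 -0.4]
```

```bash
python3 -m pendant '[{"dx":0,"dy":-0.0015,"dz":0,"rx":0,"ry":0,"rz":-1.5,"hand":0},{"dx":0,"dy":0,"dz":0,"rx":0,"ry":0,"rz":0,"hand":0}]' >/dev/null
python3 -c "
from h import *
hook()"
```

```text
t 6.03 heading 217.8 polar 0.0564 201.0 tool off x,y [54.  16.4] z 0.2231 Ftool [ 2.1  2.3 -0.1]
```

```bash
python3 -m pendant '[{"dx":0,"dy":-0.0015,"dz":0,"rx":0,"ry":0,"rz":-1.5,"hand":0},{"dx":0,"dy":0,"dz":0,"rx":0,"ry":0,"rz":0,"hand":0}]' >/dev/null
python3 -c "
from h import *
hook()"
python3 -m pendant '[{"dx":0,"dy":-0.0015,"dz":0,"rx":0,"ry":0,"rz":-1.5,"hand":0},{"dx":0,"dy":0,"dz":0,"rx":0,"ry":0,"rz":0,"hand":0}]' >/dev/null
python3 -c "
from h import *
hook()"
```

```text
t 6.2 heading 219.3 polar 0.0557 202.5 tool off x,y [53.4 16.1] z 0.2232 Ftool [1.8 2.8 0.3]
t 6.37 heading 220.8 polar 0.0551 204.0 tool off x,y [52.8 15.9] z 0.2232 Ftool [1.5 2.7 1.2]
```

```bash
python3 -m pendant '[{"dx":0.0005,"dy":-0.0015,"dz":0,"rx":0,"ry":0,"rz":-1.5,"hand":0},{"dx":0,"dy":0,"dz":0,"rx":0,"ry":0,"rz":0,"hand":0}]' >/dev/null
python3 -c "
from h import *
hook()"
python3 -m pendant '[{"dx":0.0005,"dy":-0.0015,"dz":0,"rx":0,"ry":0,"rz":-1.5,"hand":0},{"dx":0,"dy":0,"dz":0,"rx":0,"ry":0,"rz":0,"hand":0}]' >/dev/null
python3 -c "
from h import *
hook()"
```

```text
t 6.53 heading 222.3 polar 0.0543 206.1 tool off x,y [52.1 15.1] z 0.2234 Ftool [1.2 0.8 0.5]
t 6.7 heading 223.8 polar 0.0541 207.9 tool off x,y [52.1 14.8] z 0.2236 Ftool [0.  0.1 0.5]
```

The push force fell from 2.7 N to 0.1 N, so the key has probably dropped. I'll look before going on.

Run:
```python
from h import *
import pickle
s=cam('side'); pickle.dump(s,open('s1.pkl','wb')); o=pickle.load(open('o0.pkl','rb'))['side']
P=[cv2.resize(d['frame'][140:200,225:305,::-1],(400,300),interpolation=cv2.INTER_CUBIC) for d in(o,s)]
cv2.imwrite('pics/b.png',np.hstack(P))
```

```text
(no output)
```

View pics/b.png

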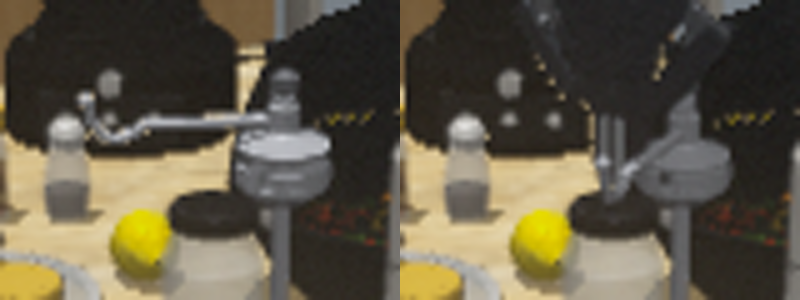

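The right panel shows the hook now turned towards the camera, with the dip at about (612,195), the tip at (604,165) and the hub low on the collar. I'll check the height numerically.

Run:
```python
from h import *
import pickle
s=pickle.load(open('s1.pkl','rb'))
for C in((.604,.147),):
  for th in(218,222,226):
    for z in(.246,.240):
      c,n=np.cos(np.radians(th)),np.sin(np.radians(th))
      f=lambda x,dz:tuple(np.round((np.array(proj(s,(C[0]+x*c,C[1]+x*n,z+dz)))-(225,140)+.4)*5).astype(int)+(400,0))
      print(th,z,'dip',f(94,-11),'tip',f(111,19),'bar40',f(40,0),'hub',f(0,0),'knob',(np.array(proj(s,(C[0],C[1],.275)))-(225,140))*5+(400,0))
# hub/arm vertical shift: compare brightness column at knob between frames
o=pickle.load(open('o0.pkl','rb'))['side']
for u in(281,282,283):print(u,o['frame'][152:172,u].mean(1).astype(int),s['frame'][152:172,u].mean(1).astype(int))
hook()
```

```text
218 0.246 dip (np.int64(2097), np.int64(-827)) tip (np.int64(1869), np.int64(-73)) bar40 (np.int64(2023), np.int64(-504)) hub (np.int64(688), np.int64(114)) knob [687.86616004  61.96535419]
218 0.24 dip (np.int64(2097), np.int64(-828)) tip (np.int64(1869), np.int64(-73)) bar40 (np.int64(2023), np.int64(-504)) hub (np.int64(688), np.int64(124)) knob [687.86616004  61.96535419]
222 0.246 dip (np.int64(1876), np.int64(-809)) tip (np.int64(1689), np.int64(-90)) bar40 (np.int64(1815), np.int64(-502)) hub (np.int64(688), np.int64(114)) knob [687.86616004  61.96535419]
222 0.24 dip (np.int64(1876), np.int64(-809)) tip (np.int64(1689), np.int64(-90)) bar40 (np.int64(1815), np.int64(-502)) hub (np.int64(688), np.int64(124)) knob [687.86616004  61.96535419]
226 0.246 dip (np.int64(1675), np.int64(-794)) tip (np.int64(1523), np.int64(-104)) bar40 (np.int64(1626), np.int64(-500)) hub (np.int64(688), np.int64(114)) knob [687.86616004  61.96535419]
226 0.24 dip (np.int64(1676), np.int64(-794)) tip (np.int64(1523), np.int64(-104)) bar40 (np.int64(1626), np.int64(-501)) hub (np.int64(688), np.int64(124)) knob [687.86616004  61.96535419]
281 [ 29  57 115 121  71  71  62  99 126 153 121 101 103 104 133 208 191 188
 188 184] [ 36  36  37  39  37  35  38  56  92 100  96 106 100  96 101  91  97 123
 118 117]
282 [ 31  56 114 122  73  72  65 105 126 133 116  93  96 101 126 195 186 187
 186 183] [ 38  37  37  35  35  36  51  89 106  98  97 104  97  95  98  98 102 129
 120 118]
283 [ 32  43  88 106  68  66  71 113 103 134 108  93  94  94 123 187 186 187
 186 180] [ 35  35  38  35  38  46  65  98  93  88 100 111 100  94  96  96 102 124
 119 118]
t 6.75 heading 223.8 polar 0.0542 207.8 tool off x,y [52.1 14.9] z 0.2236 Ftool [-0.5  0.5 -0.1]
```

The hub's lower edge is about 2.5 px lower, which is about 6 mm, and the push force is about 0, so the hook is locked. I'll back off and go up.

```bash
python3 -m pendant '[{"dx":0,"dy":0.005,"dz":0,"rx":0,"ry":0,"rz":0,"hand":0},{"dx":0,"dy":0.01,"dz":0,"rx":0,"ry":0,"rz":0,"hand":0},{"dx":0,"dy":0.01,"dz":0,"rx":0,"ry":0,"rz":0,"hand":0},{"dx":0,"dy":0,"dz":-0.03,"rx":0,"ry":0,"rz":0,"hand":0},{"dx":0,"dy":0,"dz":-0.04,"rx":0,"ry":0,"rz":0,"hand":0},{"dx":0,"dy":0,"dz":-0.04,"rx":0,"ry":0,"rz":0,"hand":0},{"dx":0,"dy":0,"dz":-0.02,"rx":0,"ry":0,"rz":7,"hand":0.06},{"dx":0,"dy":0,"dz":0,"rx":0,"ry":0,"rz":7,"hand":0.06},{"dx":0,"dy":0,"dz":0,"rx":0,"ry":0,"rz":7,"hand":0.06},{"dx":0,"dy":0,"dz":0,"rx":0,"ry":0,"rz":7,"hand":0.06},{"dx":0,"dy":0,"dz":0,"rx":0,"ry":0,"rz":0.8,"hand":0.06},{"dx":0,"dy":0,"dz":0,"rx":0,"ry":0,"rz":0,"hand":0.06}]' 
python3 -c "
from h import *
togo([.4715,-.154,.20],195)"
```

```text
clock: 7.75
position: [0.5371, 0.1405, 0.3534]
ee_rot: [0.0, -0.133, 0.991, 0.0]
contact_force: [-0.1, -0.8, -0.1]
width: 0.0594
gripper_force: 0.0
t 7.75 pos [0.5371 0.1405 0.3534] heading 195.3 tilt [0. 0.] F [-0.1 -0.8 -0.1] q6 -1.71
rz 0.3
d_mm [ 140.9 -266.9  153.3]
```

```bash
python3 -m pendant '[{"dx":0.0157,"dy":-0.0297,"dz":0,"rx":0,"ry":0,"rz":0,"hand":0.06},{"dx":0.0157,"dy":-0.0297,"dz":0,"rx":0,"ry":0,"rz":0,"hand":0.06},{"dx":0.0157,"dy":-0.0297,"dz":0,"rx":0,"ry":0,"rz":0,"hand":0.06},{"dx":0.0157,"dy":-0.0297,"dz":0,"rx":0,"ry":0,"rz":0,"hand":0.06},{"dx":0.0157,"dy":-0.0297,"dz":0,"rx":0,"ry":0,"rz":0,"hand":0.06},{"dx":0.0157,"dy":-0.0297,"dz":0,"rx":0,"ry":0,"rz":0,"hand":0.06},{"dx":0.0157,"dy":-0.0297,"dz":0.02,"rx":0,"ry":0,"rz":0,"hand":0.06},{"dx":0.0157,"dy":-0.0297,"dz":0.04,"rx":0,"ry":0,"rz":0,"hand":0.06},{"dx":0.0157,"dy":-0.0297,"dz":0.04,"rx":0,"ry":0,"rz":0,"hand":0.06},{"dx":0,"dy":0,"dz":0.04,"rx":0,"ry":0,"rz":0,"hand":0.06},{"dx":0,"dy":0,"dz":0,"rx":0,"ry":0,"rz":0,"hand":0.06},{"dx":0,"dy":0,"dz":0,"rx":0,"ry":0,"rz":0,"hand":0.06}]'
python3 - <<'E'
from h import *
import pickle
togo([.4715,-.154,.084],195)
s,t=cam('side'),cam('top'); pickle.dump((s,t),open('o2.pkl','wb'))
P=[cv2.resize(d['frame'][v:v+h,u:u+w,::-1],(400,300),interpolation=cv2.INTER_CUBIC) for d,u,v,w,h in((s,235,200,120,90),(t,300,165,80,60),(s,230,145,80,60),(t,190,120,80,60))]
cv2.imwrite('pics/c.png',np.vstack([np.hstack(P[:2]),np.hstack(P[2:])]))
E
```

```text
clock: 8.75
position: [0.4724, -0.141, 0.228]
ee_rot: [-0.002, -0.132, 0.991, 0.002]
contact_force: [0.6, 0.3, 1.2]
width: 0.0605
gripper_force: 0.0
t 8.75 pos [ 0.4724 -0.141   0.228 ] heading 195.1 tilt [-0.004  0.003] F [0.6 0.3 1.2] q6 -2.27
rz 0.1
d_mm [  3.7 -12.9 144. ]
```

View pics/c.png

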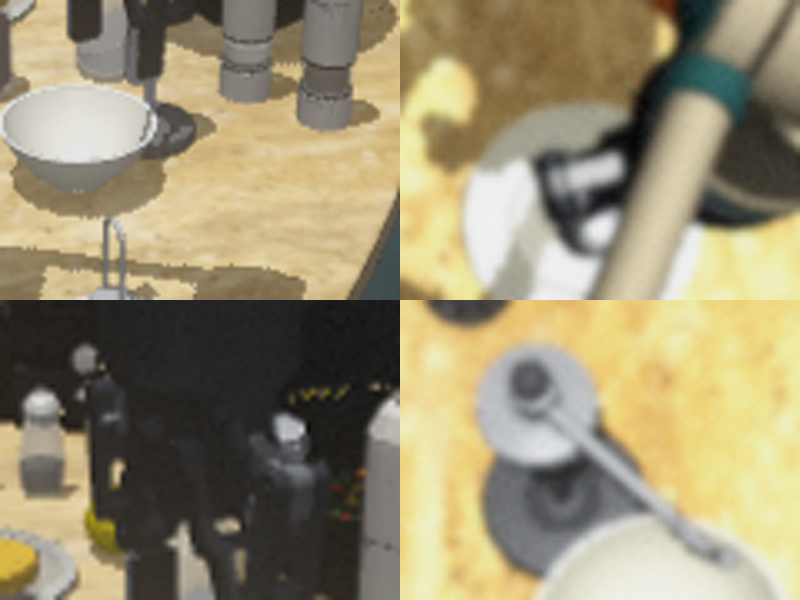

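The top view now shows the hook clearly, with the knob at (529,380) and the tip over the bowl at (728,555). In the side view the loop, at (115,220), is still upright.

```bash
python3 - <<'E'
from h import *
import pickle
np.set_printoptions(precision=4,suppress=True)
s,t=pickle.load(open('o2.pkl','rb'))
T2=lambda x,y:(190+(x-400)/5-.4,120+(y-300)/5-.4)
a,b=onz(t,*T2(575,435),.24),onz(t,*T2(680,525),.24); tip=onz(t,*T2(728,556),.259); k=onz(t,*T2(529,380),.27)
for p,q in((a,b),(k,tip),(k,b)): print(np.degrees(np.arctan2(*(q-p)[1::-1]))%360, np.linalg.norm((q-p)[:2]))
print(k,tip,a,b)
E
python3 -m pendant '[{"dx":0.0035,"dy":-0.0125,"dz":0,"rx":0,"ry":0,"rz":0,"hand":0.06},{"dx":0,"dy":0,"dz":0.03,"rx":0,"ry":0,"rz":0,"hand":0.06},{"dx":0,"dy":0,"dz":0.03,"rx":0,"ry":0,"rz":0,"hand":0.06},{"dx":0,"dy":0,"dz":0.02,"rx":0,"ry":0,"rz":0,"hand":0.06},{"dx":0,"dy":0,"dz":0,"rx":0,"ry":0,"rz":0,"hand":0.06},{"dx":0,"dy":0,"dz":0,"rx":0,"ry":0,"rz":0,"hand":0.06}]' >/dev/null
python3 - <<'E'
from h import *
togo([.4715,-.154,.084],195)
s,t=cam('side'),cam('top')
P=[cv2.resize(d['frame'][v:v+h,u:u+w,::-1],(400,300),interpolation=cv2.INTER_CUBIC) for d,u,v,w,h in((s,225,230,100,75),(t,300,165,80,60))]
cv2.imwrite('pics/d.png',np.hstack(P))
E
```

```text
229.47685371175882 0.05951595525239211
229.34918063048218 0.11001570556305537
228.8356613252478 0.08382664731879573
[0.6022 0.1479 0.27  ] [0.5306 0.0644 0.259 ] [0.5857 0.13   0.24  ] [0.5471 0.0848 0.24  ]
t 9.35 pos [ 0.4749 -0.1554  0.1507] heading 195.2 tilt [ 0.002 -0.001] F [ 0.3 -0.9  0.4] q6 -2.29
rz 0.2
d_mm [ 3.   2.3 66.7]
```

View pics/d.png

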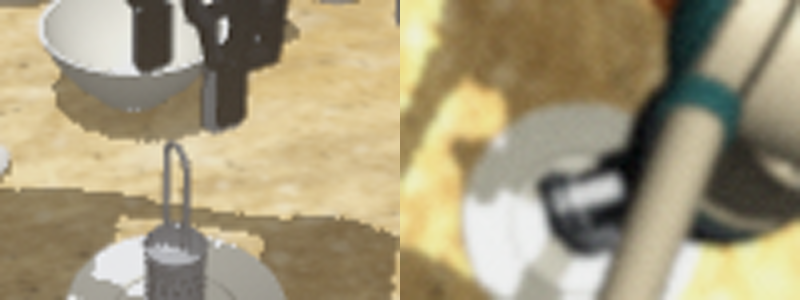

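The near finger's end is at (222,130), the far one at (152,70), and the loop top at (176,145) lies between and below them, parallel to the closing line. I'll go down and grip.

```bash
python3 -m pendant '[{"dx":0.003,"dy":0.002,"dz":0.02,"rx":0,"ry":0,"rz":0,"hand":0.06},{"dx":0,"dy":0,"dz":0.02,"rx":0,"ry":0,"rz":0,"hand":0.06},{"dx":0,"dy":0,"dz":0.017,"rx":0,"ry":0,"rz":0,"hand":0.06},{"dx":0,"dy":0,"dz":0.01,"rx":0,"ry":0,"rz":0,"hand":0.06},{"dx":0,"dy":0,"dz":0,"rx":0,"ry":0,"rz":0,"hand":0.05},{"dx":0,"dy":0,"dz":0,"rx":0,"ry":0,"rz":0,"hand":0.04}]' 20
python3 -c "
from h import *
togo([.4715,-.154,.084],195)"
python3 -m pendant '[{"dx":0,"dy":0,"dz":0,"rx":0,"ry":0,"rz":0,"hand":0.036},{"dx":0,"dy":0,"dz":0,"rx":0,"ry":0,"rz":0,"hand":0.032},{"dx":0,"dy":0,"dz":0,"rx":0,"ry":0,"rz":0,"hand":0.029},{"dx":0,"dy":0,"dz":0,"rx":0,"ry":0,"rz":0,"hand":0.026},{"dx":0,"dy":0,"dz":0,"rx":0,"ry":0,"rz":0,"hand":0.024},{"dx":0,"dy":0,"dz":0,"rx":0,"ry":0,"rz":0,"hand":0.02},{"dx":0,"dy":0,"dz":0,"rx":0,"ry":0,"rz":0,"hand":0.02},{"dx":0,"dy":0,"dz":0,"rx":0,"ry":0,"rz":0,"hand":0.02}]'
```

```text
clock: 9.95
position: [0.4716, -0.1542, 0.0839]
ee_rot: [0.001, -0.132, 0.991, -0.001]
contact_force: [-0.4, -0.6, 0.4]
width: 0.0404
gripper_force: 0.0
t 9.95 pos [ 0.4716 -0.1542  0.0839] heading 195.1 tilt [ 0.002 -0.001] F [-0.4 -0.6  0.4] q6 -2.29
rz 0.1
d_mm [ 0.1  0.2 -0.1]
clock: 10.62
position: [0.4709, -0.1532, 0.0835]
ee_rot: [0.001, -0.131, 0.991, 0.0]
contact_force: [-0.0, 2.3, 6.7]
width: 0.0253
gripper_force: 19.2
```

```bash
python3 -m pendant '[{"dx":0,"dy":0,"dz":-0.006,"rx":0,"ry":0,"rz":0,"hand":0.02},{"dx":0,"dy":0,"dz":-0.01,"rx":0,"ry":0,"rz":0,"hand":0.02},{"dx":0,"dy":0,"dz":-0.02,"rx":0,"ry":0,"rz":0,"hand":0.02},{"dx":0,"dy":0,"dz":-0.03,"rx":0,"ry":0,"rz":0,"hand":0.02},{"dx":0,"dy":0,"dz":-0.03,"rx":0,"ry":0,"rz":0,"hand":0.02},{"dx":0,"dy":0,"dz":-0.03,"rx":0,"ry":0,"rz":0,"hand":0.02},{"dx":0,"dy":0,"dz":-0.02,"rx":0,"ry":0,"rz":-6.86,"hand":0.02},{"dx":0,"dy":0,"dz":0,"rx":0,"ry":0,"rz":-6.86,"hand":0.02},{"dx":0,"dy":0,"dz":0,"rx":0,"ry":0,"rz":-6.86,"hand":0.02},{"dx":0,"dy":0,"dz":0,"rx":0,"ry":0,"rz":-6.86,"hand":0.02},{"dx":0,"dy":0,"dz":0,"rx":0,"ry":0,"rz":-6.86,"hand":0.02},{"dx":0,"dy":0,"dz":0,"rx":0,"ry":0,"rz":0,"hand":0.02}]' 
python3 -c "
from h import *
togo([.505,.034,.2295],229.4)"
```

```text
clock: 11.62
position: [0.4847, -0.1136, 0.2265]
ee_rot: [-0.017, -0.395, 0.918, -0.018]
contact_force: [-0.1, 0.8, -1.1]
width: 0.0249
gripper_force: 20.0
t 11.62 pos [ 0.4847 -0.1136  0.2265] heading 226.6 tilt [-0.017 -0.047] F [-0.1  0.8 -1.1] q6 -2.7
rz -2.8
d_mm [-120.8   86.6  -10.3]
```

```bash
python3 -m pendant '[{"dx":-0.01,"dy":0.007,"dz":0,"rx":0,"ry":0,"rz":0,"hand":0.02},{"dx":-0.018,"dy":0.013,"dz":0,"rx":0,"ry":0,"rz":0,"hand":0.02},{"dx":-0.02,"dy":0.0145,"dz":0,"rx":0,"ry":0,"rz":0,"hand":0.02},{"dx":-0.02,"dy":0.0145,"dz":0,"rx":0,"ry":0,"rz":0,"hand":0.02},{"dx":-0.02,"dy":0.0145,"dz":0,"rx":0,"ry":0,"rz":0,"hand":0.02},{"dx":-0.015,"dy":0.0105,"dz":0,"rx":0,"ry":0,"rz":0,"hand":0.02},{"dx":-0.007,"dy":0.005,"dz":0,"rx":0,"ry":0,"rz":0,"hand":0.02},{"dx":0,"dy":0,"dz":0,"rx":0,"ry":0,"rz":0,"hand":0.02},{"dx":0,"dy":0,"dz":0,"rx":0,"ry":0,"rz":0,"hand":0.02}]' 
python3 -c "
from h import *
togo([.505,.034,.2295],229.4)
s=manip.get_state(); M=rot(s['ee_rot']); z=np.array([0,0,-1.]); print('tilt fix rx,ry deg',np.degrees(np.cross(M[:,2],z)@M))"
```

```text
clock: 12.37
position: [0.5026, 0.016, 0.2195]
ee_rot: [-0.018, -0.393, 0.919, -0.02]
contact_force: [-0.2, -0.4, -0.4]
width: 0.0252
gripper_force: 20.0
t 12.37 pos [0.5026 0.016  0.2195] heading 226.3 tilt [-0.018 -0.05 ] F [-0.2 -0.4 -0.4] q6 -2.43
rz -3.1
d_mm [-14.2  10.5 -10.9]
tilt fix rx,ry deg [-1.25587817 -2.79258278  0.        ]
```

```bash
python3 -m pendant '[{"dx":0,"dy":0,"dz":-0.005,"rx":-0.6,"ry":-1.4,"rz":-1.5,"hand":0.02},{"dx":0,"dy":0,"dz":-0.005,"rx":-0.6,"ry":-1.4,"rz":-1.5,"hand":0.02},{"dx":-0.007,"dy":0.005,"dz":0,"rx":0,"ry":0,"rz":0,"hand":0.02},{"dx":-0.007,"dy":0.005,"dz":0,"rx":0,"ry":0,"rz":0,"hand":0.02},{"dx":0,"dy":0,"dz":0,"rx":0,"ry":0,"rz":0,"hand":0.02},{"dx":0,"dy":0,"dz":0,"rx":0,"ry":0,"rz":0,"hand":0.02}]' >/dev/null
python3 - <<'E'
from h import *
togo([.505,.034,.2295],229.4)
s,t=cam('side'),cam('top')
import pickle; pickle.dump((s,t),open('o3.pkl','wb'))
P=[cv2.resize(d['frame'][v:v+h,u:u+w,::-1],(w*5,h*5),interpolation=cv2.INTER_CUBIC) for d,u,v,w,h in((s,225,140,80,100),(t,190,120,80,100))]
cv2.imwrite('pics/e.png',np.hstack(P))
c=M=np.array([-.651,-.759])
for n,x,dz in(('tip',111,.019),('seat',94,-.0045),('bar78',78,0)):
    p=(.6025+c[0]*x/1e3,.148+c[1]*x/1e3,.24+dz); print(n,(np.array(proj(s,p))-(225,140)+.4)*5)
st=manip.get_state()['position']; print('loop top',(np.array(proj(s,st+[0,0,.0365]))-(225,140)+.4)*5,'bottom',(np.array(proj(s,st+[0,0,-.0785]))-(225,140)+.4)*5)
E
```

```text
t 12.87 pos [0.5043 0.0343 0.2292] heading 229.3 tilt [-0.001  0.   ] F [-1.6 -0.2 -0.1] q6 -2.5
rz -0.1
d_mm [-0.3 -0.7 -0.3]
tip [207.15886656 150.19445869]
seat [219.6839571  183.46278331]
bar78 [231.65623258 165.95378089]
loop top [174.498598   160.91352672] bottom [174.04746304 373.2257502 ]
```

View pics/e.png

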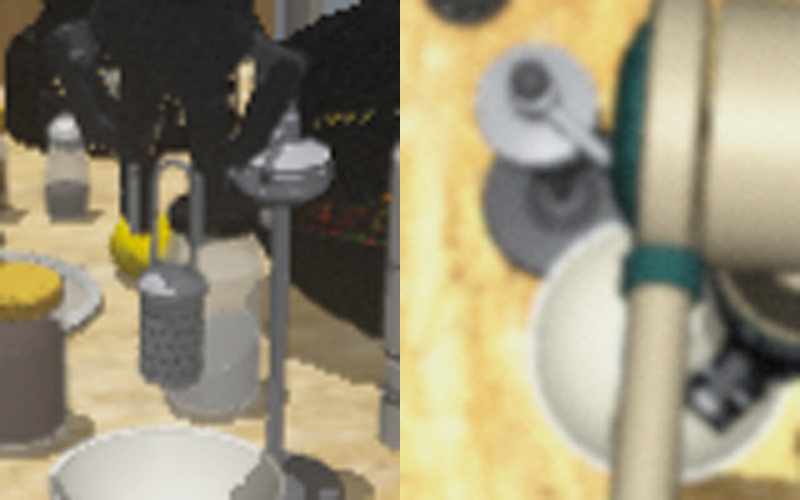

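The infuser hangs upright in the grip, loop top at (178,163), just outside the hook tip (predicted at (207,150), hidden behind a finger). I'll raise it 4 mm for even margins, then thread it in along the hook line.

```bash
python3 -m pendant '[{"dx":0,"dy":0,"dz":-0.004,"rx":0,"ry":0,"rz":0,"hand":0.02},{"dx":-0.005,"dy":0,"dz":0,"rx":0,"ry":0,"rz":0,"hand":0.02},{"dx":-0.005,"dy":0,"dz":0,"rx":0,"ry":0,"rz":0,"hand":0.02},{"dx":-0.005,"dy":0,"dz":0,"rx":0,"ry":0,"rz":0,"hand":0.02},{"dx":-0.005,"dy":0,"dz":0,"rx":0,"ry":0,"rz":0,"hand":0.02},{"dx":-0.005,"dy":0,"dz":0,"rx":0,"ry":0,"rz":0,"hand":0.02},{"dx":0,"dy":0,"dz":0,"rx":0,"ry":0,"rz":0,"hand":0.02}]'
python3 -m pendant '[{"dx":-0.005,"dy":0,"dz":0,"rx":0,"ry":0,"rz":0,"hand":0.02},{"dx":-0.005,"dy":0,"dz":0,"rx":0,"ry":0,"rz":0,"hand":0.02},{"dx":0,"dy":0,"dz":0,"rx":0,"ry":0,"rz":0,"hand":0.02}]'
python3 - <<'E'
from h import *
togo([.5413,.077,.2332],229.4)
s,t=cam('side'),cam('top')
P=[cv2.resize(d['frame'][v:v+h,u:u+w,::-1],(w*8,h*8),interpolation=cv2.INTER_CUBIC) for d,u,v,w,h in((s,245,155,50,70),(t,215,140,50,70))]
cv2.imwrite('pics/f.png',np.hstack(P))
E
```

```text
clock: 13.55
position: [0.5216, 0.0537, 0.2334]
ee_rot: [0.0, -0.417, 0.909, 0.001]
contact_force: [0.6, 0.2, 0.0]
width: 0.0252
gripper_force: 19.9
clock: 13.8
position: [0.528, 0.0612, 0.2335]
ee_rot: [0.0, -0.417, 0.909, 0.001]
contact_force: [0.4, -0.6, -0.6]
width: 0.0251
gripper_force: 19.9
t 13.8 pos [0.528  0.0612 0.2335] heading 229.3 tilt [0.    0.001] F [ 0.4 -0.6 -0.6] q6 -2.45
rz -0.1
d_mm [-20.6   0.3   0.3]
```

View pics/f.png

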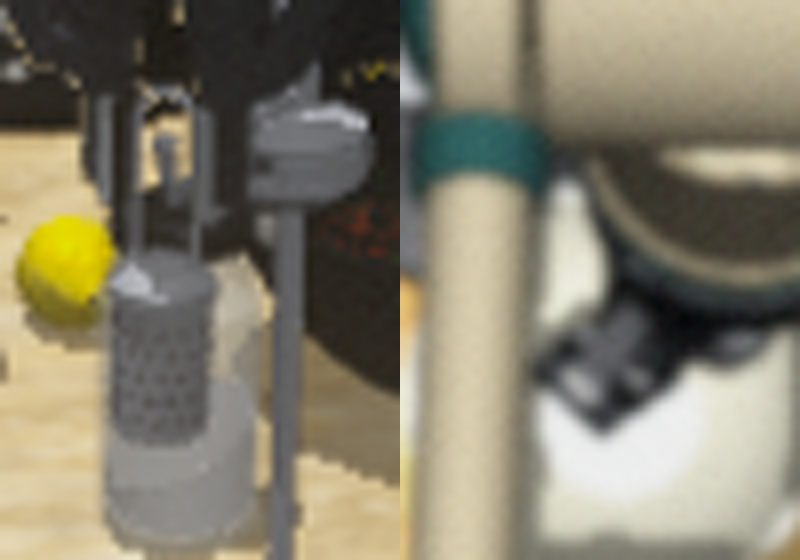

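The tip shows at (166,140) inside the loop, midway between its legs (132 and 202) and below its top (y≈95). I'll advance the last 20 mm and lower.

```bash
python3 -m pendant '[{"dx":-0.005,"dy":0,"dz":0,"rx":0,"ry":0,"rz":0,"hand":0.02},{"dx":-0.005,"dy":0,"dz":0,"rx":0,"ry":0,"rz":0,"hand":0.02},{"dx":-0.005,"dy":0,"dz":0,"rx":0,"ry":0,"rz":0,"hand":0.02},{"dx":-0.005,"dy":0,"dz":0,"rx":0,"ry":0,"rz":0,"hand":0.02},{"dx":0,"dy":0,"dz":0,"rx":0,"ry":0,"rz":0,"hand":0.02},{"dx":0,"dy":0,"dz":0,"rx":0,"ry":0,"rz":0,"hand":0.02}]'
python3 -m pendant '[{"dx":0,"dy":0,"dz":0.006,"rx":0,"ry":0,"rz":0,"hand":0.02},{"dx":0,"dy":0,"dz":0.006,"rx":0,"ry":0,"rz":0,"hand":0.02},{"dx":0,"dy":0,"dz":0.006,"rx":0,"ry":0,"rz":0,"hand":0.02},{"dx":0,"dy":0,"dz":0.005,"rx":0,"ry":0,"rz":0,"hand":0.02},{"dx":0,"dy":0,"dz":0.004,"rx":0,"ry":0,"rz":0,"hand":0.02},{"dx":0,"dy":0,"dz":0,"rx":0,"ry":0,"rz":0,"hand":0.02}]'
python3 -m pendant '[{"dx":0,"dy":0,"dz":0.002,"rx":0,"ry":0,"rz":0,"hand":0.02},{"dx":0,"dy":0,"dz":0.001,"rx":0,"ry":0,"rz":0,"hand":0.02},{"dx":0,"dy":0,"dz":0,"rx":0,"ry":0,"rz":0,"hand":0.02}]'
python3 - <<'E'
from h import *
togo([.5413,.077,.199],229.4)
E
```

```text
clock: 14.4
position: [0.5405, 0.0759, 0.2334]
ee_rot: [-0.0, -0.417, 0.909, 0.0]
contact_force: [0.5, 0.0, -1.0]
width: 0.025
gripper_force: 19.9
clock: 14.9
position: [0.5395, 0.0756, 0.2053]
ee_rot: [-0.001, -0.417, 0.909, 0.001]
contact_force: [0.5, 0.7, -1.0]
width: 0.0251
gripper_force: 19.9
clock: 15.15
position: [0.5404, 0.0756, 0.2035]
ee_rot: [0.0, -0.417, 0.909, 0.0]
contact_force: [-0.6, -0.0, -0.4]
width: 0.025
gripper_force: 19.9
t 15.15 pos [0.5404 0.0756 0.2035] heading 229.3 tilt [-0.     0.001] F [-0.6 -0.  -0.4] q6 -2.42
rz -0.1
d_mm [-1.6  0.2  4.5]
```

```bash
python3 -m pendant '[{"dx":-0.001,"dy":0,"dz":0.0015,"rx":0,"ry":0,"rz":0,"hand":0.02},{"dx":0,"dy":0,"dz":0,"rx":0,"ry":0,"rz":0,"hand":0.02}]'|grep -E 'pos|cont'
python3 -m pendant '[{"dx":0,"dy":0,"dz":0.001,"rx":0,"ry":0,"rz":0,"hand":0.02},{"dx":0,"dy":0,"dz":0,"rx":0,"ry":0,"rz":0,"hand":0.02}]'|grep -E 'pos|cont'
python3 -m pendant '[{"dx":0,"dy":0,"dz":0.001,"rx":0,"ry":0,"rz":0,"hand":0.02},{"dx":0,"dy":0,"dz":0,"rx":0,"ry":0,"rz":0,"hand":0.02}]'|grep -E 'pos|cont'
```

```text
position: [0.5411, 0.0765, 0.202]
contact_force: [-0.1, -0.5, 0.0]
position: [0.5409, 0.0764, 0.201]
contact_force: [-0.5, 0.1, -0.3]
position: [0.5409, 0.0764, 0.1999]
contact_force: [-0.8, 0.7, -0.9]
```

```bash
python3 -m pendant '[{"dx":0,"dy":0,"dz":0.0007,"rx":0,"ry":0,"rz":0,"hand":0.02},{"dx":0,"dy":0,"dz":0,"rx":0,"ry":0,"rz":0,"hand":0.02}]'|grep -E 'pos|cont'
```

```text
position: [0.541, 0.0765, 0.1996]
contact_force: [-0.8, -0.6, 0.9]
```

```bash
python3 -m pendant '[{"dx":0,"dy":0,"dz":0.0007,"rx":0,"ry":0,"rz":0,"hand":0.02},{"dx":0,"dy":0,"dz":0,"rx":0,"ry":0,"rz":0,"hand":0.02}]'|grep -E 'pos|cont'
python3 -m pendant '[{"dx":0,"dy":0,"dz":0,"rx":0,"ry":0,"rz":0,"hand":0.02},{"dx":0,"dy":0,"dz":0,"rx":0,"ry":0,"rz":0,"hand":0.02}]'|grep -E 'pos|cont'
python3 -c "
from h import *
togo([.5413,.077,.199],229.4)"
```

```text
position: [0.5413, 0.0764, 0.1993]
contact_force: [-1.1, -0.7, 2.7]
position: [0.5413, 0.0764, 0.1992]
contact_force: [-0.8, 0.0, 4.4]
t 16.15 pos [0.5413 0.0764 0.1992] heading 229.3 tilt [0.001 0.001] F [-0.8  0.   4.4] q6 -2.42
rz -0.1
d_mm [-0.5  0.4  0.2]
```

Seated: the contact force is upward at the expected height. I'll ease off half a millimetre and open slowly.

```bash
python3 -m pendant '[{"dx":0,"dy":0,"dz":-0.0006,"rx":0,"ry":0,"rz":0,"hand":0.02},{"dx":0,"dy":0,"dz":0,"rx":0,"ry":0,"rz":0,"hand":0.027},{"dx":0,"dy":0,"dz":0,"rx":0,"ry":0,"rz":0,"hand":0.03},{"dx":0,"dy":0,"dz":0,"rx":0,"ry":0,"rz":0,"hand":0.034},{"dx":0,"dy":0,"dz":0,"rx":0,"ry":0,"rz":0,"hand":0.04},{"dx":0,"dy":0,"dz":0,"rx":0,"ry":0,"rz":0,"hand":0.046},{"dx":0,"dy":0,"dz":0,"rx":0,"ry":0,"rz":0,"hand":0.05},{"dx":0,"dy":0,"dz":0,"rx":0,"ry":0,"rz":0,"hand":0.05},{"dx":0,"dy":0,"dz":0,"rx":0,"ry":0,"rz":0,"hand":0.05},{"dx":0,"dy":0,"dz":0,"rx":0,"ry":0,"rz":0,"hand":0.05}]'
python3 -m pendant '[{"dx":0,"dy":0,"dz":-0.005,"rx":0,"ry":0,"rz":0,"hand":0.05},{"dx":0,"dy":0,"dz":-0.01,"rx":0,"ry":0,"rz":0,"hand":0.05},{"dx":0,"dy":0,"dz":-0.015,"rx":0,"ry":0,"rz":0,"hand":0.05},{"dx":0,"dy":0,"dz":-0.02,"rx":0,"ry":0,"rz":0,"hand":0.05},{"dx":0,"dy":0,"dz":-0.03,"rx":0,"ry":0,"rz":0,"hand":0.05},{"dx":0,"dy":0,"dz":-0.04,"rx":0,"ry":0,"rz":0,"hand":0.05},{"dx":0,"dy":0,"dz":-0.04,"rx":0,"ry":0,"rz":0,"hand":0.05},{"dx":0,"dy":0,"dz":0,"rx":0,"ry":0,"rz":0,"hand":0.05}]'
python3 -m pendant '[{"dx":0.03,"dy":0,"dz":0,"rx":0,"ry":0,"rz":0,"hand":0.05},{"dx":0.03,"dy":0,"dz":0,"rx":0,"ry":0,"rz":0,"hand":0.05},{"dx":0.03,"dy":0,"dz":0,"rx":0,"ry":0,"rz":0,"hand":0.05},{"dx":0,"dy":0,"dz":0,"rx":0,"ry":0,"rz":0,"hand":0.05},{"dx":0,"dy":0,"dz":0,"rx":0,"ry":0,"rz":0,"hand":0.05},{"dx":0,"dy":0,"dz":0,"rx":0,"ry":0,"rz":0,"hand":0.05},{"dx":0,"dy":0,"dz":0,"rx":0,"ry":0,"rz":0,"hand":0.05},{"dx":0,"dy":0,"dz":0,"rx":0,"ry":0,"rz":0,"hand":0.05},{"dx":0,"dy":0,"dz":0,"rx":0,"ry":0,"rz":0,"hand":0.05},{"dx":0,"dy":0,"dz":0,"rx":0,"ry":0,"rz":0,"hand":0.05},{"dx":0,"dy":0,"dz":0,"rx":0,"ry":0,"rz":0,"hand":0.05},{"dx":0,"dy":0,"dz":0,"rx":0,"ry":0,"rz":0,"hand":0.05}]'
python3 - <<'E'
from h import *
s,t=cam('side'),cam('top')
P=[cv2.resize(d['frame'][v:v+h,u:u+w,::-1],(w*4,h*4),interpolation=cv2.INTER_CUBIC) for d,u,v,w,h in((s,215,130,100,140),(t,190,110,100,140))]
cv2.imwrite('pics/g.png',np.hstack(P))
E
```

```text
clock: 16.98
position: [0.541, 0.0764, 0.1992]
ee_rot: [0.0, -0.417, 0.909, 0.0]
contact_force: [-0.6, -0.0, 0.1]
width: 0.0499
gripper_force: 0.0
clock: 17.65
position: [0.5443, 0.0764, 0.3691]
ee_rot: [0.008, -0.417, 0.909, -0.003]
contact_force: [0.7, 0.2, 1.3]
width: 0.0501
gripper_force: 0.0
clock: 18.65
position: [0.4825, 0.0083, 0.3591]
ee_rot: [-0.0, -0.417, 0.909, 0.001]
contact_force: [-0.2, -0.5, -0.3]
width: 0.0498
gripper_force: 0.0
```

View pics/g.png

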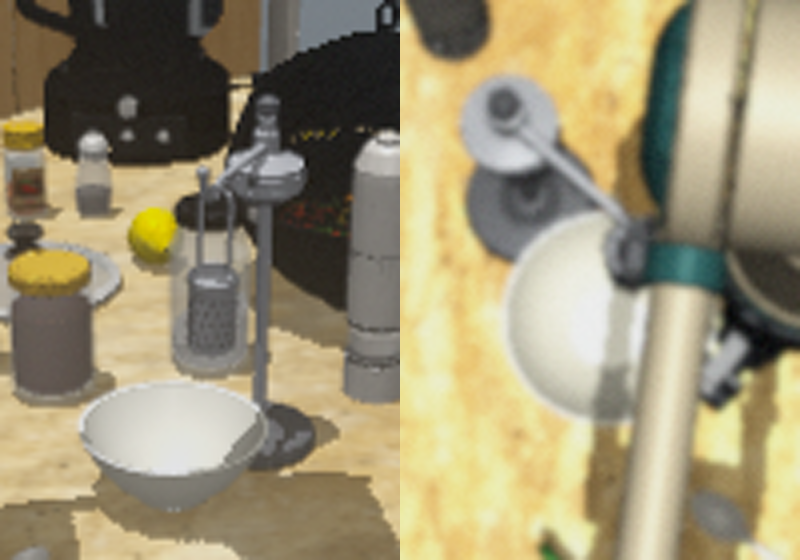

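The infuser hangs from the hook at side (212,310), with the loop over the dip at (212,195) and the bowl (175,430) beneath and untouched. I'll let it settle for 3 s and check that it is still.

```bash
for i in 1 2 3; do python3 -m pendant '[{"dx":0,"dy":0,"dz":0,"rx":0,"ry":0,"rz":0,"hand":0.05},{"dx":0,"dy":0,"dz":0,"rx":0,"ry":0,"rz":0,"hand":0.05},{"dx":0,"dy":0,"dz":0,"rx":0,"ry":0,"rz":0,"hand":0.05},{"dx":0,"dy":0,"dz":0,"rx":0,"ry":0,"rz":0,"hand":0.05},{"dx":0,"dy":0,"dz":0,"rx":0,"ry":0,"rz":0,"hand":0.05},{"dx":0,"dy":0,"dz":0,"rx":0,"ry":0,"rz":0,"hand":0.05},{"dx":0,"dy":0,"dz":0,"rx":0,"ry":0,"rz":0,"hand":0.05},{"dx":0,"dy":0,"dz":0,"rx":0,"ry":0,"rz":0,"hand":0.05},{"dx":0,"dy":0,"dz":0,"rx":0,"ry":0,"rz":0,"hand":0.05},{"dx":0,"dy":0,"dz":0,"rx":0,"ry":0,"rz":0,"hand":0.05},{"dx":0,"dy":0,"dz":0,"rx":0,"ry":0,"rz":0,"hand":0.05},{"dx":0,"dy":0,"dz":0,"rx":0,"ry":0,"rz":0,"hand":0.05}]' >/dev/null; done
python3 - <<'E'
from h import *
g=lambda f:f['frame'][170:222,255:280].astype(int)
F=[g(cam('side')) for _ in range(12)]
for k in range(1,12): print(round(np.abs(F[k]-F[0]).mean(),2),end=' ')
b=F[0]; print(manip.get_state()['clock'])
E
```

```text
0.89 0.85 0.94 0.95 1.01 1.08 0.97 0.94 0.92 0.87 0.86 22.35
```

The frames differ only by noise, so it is still. Handing in.

```bash
python3 -c "
from rig import manip
print(manip.sign_off())"
```

```text
the job is handed in; nothing more can be done
None
```

The hook was turned until it dropped and locked in the notch over the bowl, the steel infuser now hangs still by its loop in the hook's dip, and the job was handed in at about 22 s of the 64 s allowed.

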